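# Reset the bench meter under its push-latch cover

### The arm

A 7-joint arm with a two-finger parallel gripper is mounted at the origin on the work surface; the furniture and walls round the work are solid. World frame = base frame: x ahead of the robot, y to its left, z up, the work surface at z = 0. Lengths are in m, angles in rad, forces in N, time in s.
With the tool pointing down it reaches from about 0.4 to 0.85 m from the base axis. Payload 10.4 kg.
Tool frame: the origin (TCP) lies between the finger pads; the fingertips stand 11 mm ahead of it and the grasp point (between the pads) lies 8 mm behind it (r.tcp_to_tips is the distance from the TCP to the fingertips, in m); z points along the fingers, y is the line along which they close (so a half turn about z gives the same grasp; the last joint's range is limited). The gripper opens to 87 mm and grips with 3 to 60 N. Pads are 19 mm wide; open, the fingers measure 117 mm over their backs; the gripper's body (75 mm by 190 mm) begins 51 mm behind the grasp point.
Start: joints at [-1.239, 0.332, -0.065, 1.46, 0.022, 1.35, -0.088], TCP at [0.217, 0.586, 0.234] pointing down, gripper open.
Joint ranges: [-2.6, 2.6], [-0.5, 2.12], [-1.47, 1.34], [0.16, 2.42], [-1.27, 4.41], [0.06, 2.06], [-2.6, 2.6]. Speed limits (rad/s): [2.22, 2.22, 2.79, 2.79, 3.14, 3.14, 3.14].

### API

Orientations are given as a unit quaternion [x, y, z, w].
In Python, from bench import r gives the robot as it stands. The module is installed in compiled form; this text tells all that it offers.
- The arm moves only by the shell command python3 -m crank 'ROWS' [FORCE]. ROWS is JSON, a list of rows, each an object of numbers: "claw": the closure, from -1 (fully open) to 1 (shut); "dx", "dy", "dz": the shift along the tool's x, y, z each as a share of 3 cm, from -1 to 1; "ax", "ay", "az": the turn, a rotation vector about the tool's x, y, z each as a share of 6 degrees, from -1 to 1. A call has 1 to 8 rows; each row shifts and turns the commanded pose from where the row before left it, along the tool's axes as they then stand; what a row does not reach is not made up. A row lasts 1/12 s, in which the tool goes at most 41.7 mm and 7.16 degrees, less where a joint would pass 70% of its speed; a pose out of reach is approached as far as the arm can. A call with a number of a shift or a turn outside -1 to 1 is refused whole. A call with a gripper value outside its range is refused whole. The fingers move at their own pace and stop on an object; FORCE is the grip in N (left out, the last holds). Time passes only in rows, so rows that do not move let the fingers close. It gives the time, the measured TCP pose, the force, the opening and the grip force at its end, in the units of the state.
- r.read_state(): the state, without advancing time (a new reading comes with each control period).
- r.camera(name): name is "scene" or "top" or "wrist"; returns a dict with "color" (420x560x3 uint8, red, green, blue), "mtx" (3x3 intrinsics, pixels), "R" (3x3) and "t" (3): a world point X has camera coordinates R X + t; the wrist camera has in their place "hand_eye" (4x4, takes a point from camera to tool coordinates, whose origin is the TCP and whose axes are the flange's). Camera axes: x right, y down, z forward; pixel columns grow to the right and rows downward; lengths in m; the calibration is good to about 2 mm. A picture is of the moment at which its call begins: read the wrist's pose just before it. There is no depth.
- r.close_job(): hands the job in; it is judged then, once.
The state is a dict: "time": time; "joint_positions": joint angles; "joint_vel": joint speeds; "joint_torque": joint torques, N m; "ee_pos": TCP position; "eef_rot": TCP orientation; "ft_force": force on the tool from outside, world axes, zero at the start; "torque": the same for the moment, N m; "width": finger opening in m; "grip_force": force on a finger pad.
Only numpy, scipy, OpenCV 4.12 (cv2) and the standard library are available. Lean on these libraries where they do the work, as an engineer would, in place of code of your own. Each camera call takes 0.05 s, during which the arm holds its last target. There are 200 camera calls.

### The job

Press the front of the white cover on the bench meter so that its push latch lets go and it springs fully open, then press the round button in the well under it all the way down and let it come up again. Then push the cover back down and press its front once more until it latches shut and stays shut by itself. Do all this by touch alone: lift nothing, do not shove the meter across the bench, and leave the glass, cup and pot beside it where they stand.

Things in the scene. Friction and masses are not known exactly. Their poses are not given: they have to be found in the camera images.
- meter: Loose bench meter, about 0.9 kg, grey case with white hinged cover. Origin on the bench under the middle of the well; x points from front (low console with blank display, 31 mm high) to back (hinge), z up. Case x -85 to +60 mm, y -47 to +47; shut cover's top 66 mm above the bench, hinge block 54 mm, well walls 50 mm.
- cover (a joint): Cover angle, rad: 0 latched, 1.75 fully open (10 degrees past upright), -0.087 pressed in to the stop. Press the latched front 5-8 mm down (best to the stop) and let go: a spring swings it open in about 1.5 s. Push it down from open past level to the same stop and let go: it latches at 0; if pressed too little it springs open again.
- cover_press (a point): Point on the cover's outer (upper) face to press, amid three small ribs, mid-width, 81 mm from the hinge line; moves with the cover, 66 mm above the bench when latched. Cover: plate 104 mm wide, 5 mm thick, 10 mm skirts below, front edge 92 mm from the hinge. The spring resists all the way: 1 to 4 N at the front edge to move it or press it in slowly.
- cover_hinge (a point): Hinge line of the cover at mid-width, 60 mm above the bench, 45 mm behind the meter's origin; fixed in the meter and parallel to the meter's y axis; the frame is the meter's. The cover's outer face lies 6 mm from this line.
- reset_button (a joint): Travel of the round push button in the well, m: 0 up, 0.006 fully down; springs back; takes 5 N to bottom.
- reset_button_top (a point): Centre of the top of the button (28 mm diameter, white, in a 44 mm round grey housing), 50 mm above the bench when up, on the meter's mid-line 41 mm in front of the hinge. It can be reached only with the cover open.
- glass_vial: Bystander: open clear glass 41 mm across, 52 mm high; origin at the centre of its foot.
- purple_cup: Bystander: tall pale cup with a purple lower half, 57 mm across, 86 mm high; origin at the centre of its foot.
- white_pot: Bystander: white pot 47 mm across, 54 mm high; origin at the centre of its foot.
Things that resemble listed ones, but are neither listed nor needed, are in the scene too. What is shaped like the meter but brown is not meant.

How it is judged:
By the outcome, as a careful person would: the job done as asked, in the order asked, and still so for the second after the job is handed in, with the robot touching nothing.
It also fails if it takes over 54 s, if anything falls off the work surface, if the arm or the gripper's body presses on something with over 40 N, if the wrist force passes 120 N, or if a joint passes its speed limit or range.

## Working session

There is one attempt and no reset: what is moved stays moved. The work goes in short steps, Python scripts to look and compute and a shell command to move; the robot and the scene stay as the last step left them, time stands still between calls to the robot, and variables do not carry over. Pictures are saved under pics/ and viewed, at most 10 in all, crops included, and the job is handed in when it is done.

```bash
mkdir -p pics
python3 - <<'E'
from bench import r
import cv2,numpy as np,pickle
s=r.read_state();print({k:np.round(s[k],3).tolist() for k in s})
d={}
for n in("scene","top","wrist"):
    c=r.camera(n);d[n]=c;cv2.imwrite(f"pics/{n}0.png",c["color"][:,:,::-1])
    for k in c:
        if k!="color":print(n,k,np.round(c[k],4).tolist())
pickle.dump(d,open("cams.pkl","wb"))
E
```

```text
{'time': 0.0, 'joint_positions': [-1.239, 0.333, -0.065, 1.461, 0.022, 1.35, -0.089], 'joint_vel': [-0.001, 0.0, 0.0, -0.0, -0.001, -0.001, -0.0], 'joint_torque': [-0.001, -62.326, 0.024, -38.99, -0.062, 0.039, 0.0], 'ee_pos': [0.217, 0.586, 0.233], 'eef_rot': [0.176, 0.984, -0.001, -0.0], 'ft_force': [0.706, 0.291, 1.007], 'torque': [0.046, -0.01, -0.005], 'grip_force': 0.0, 'width': 0.087}
scene mtx [[433.8821, 0.0, 277.6969], [0.0, 433.8821, 210.7074], [0.0, 0.0, 1.0]]
scene R [[-0.4922, -0.8703, 0.0203], [-0.3861, 0.1974, -0.9011], [0.7802, -0.4513, -0.4331]]
scene t [0.3355, 0.2338, 0.5061]
top mtx [[475.3806, 0.0, 279.1666], [0.0, 475.3806, 207.3143], [0.0, 0.0, 1.0]]
top R [[-0.1028, -0.9947, -0.0035], [-0.9656, 0.1007, -0.2396], [0.2387, -0.0213, -0.9709]]
top t [0.143, 0.501, 0.8178]
wrist mtx [[329.3772, 0.0, 282.6588], [0.0, 329.3772, 216.8175], [0.0, 0.0, 1.0]]
wrist hand_eye [[-0.0003, -0.9669, -0.2552, 0.0696], [1.0, -0.0002, -0.0005, -0.0005], [0.0004, -0.2552, 0.9669, -0.1505], [0.0, 0.0, 0.0, 1.0]]
```

View pics/scene0.png

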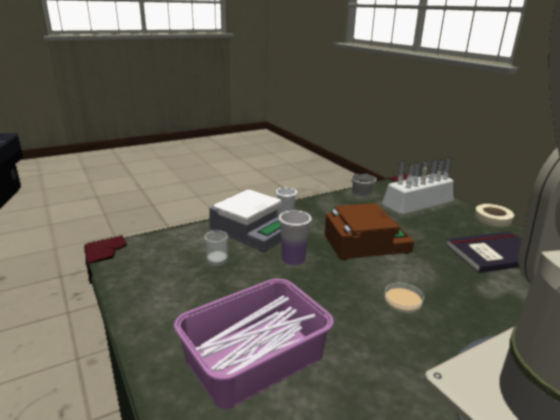

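View pics/top0.png

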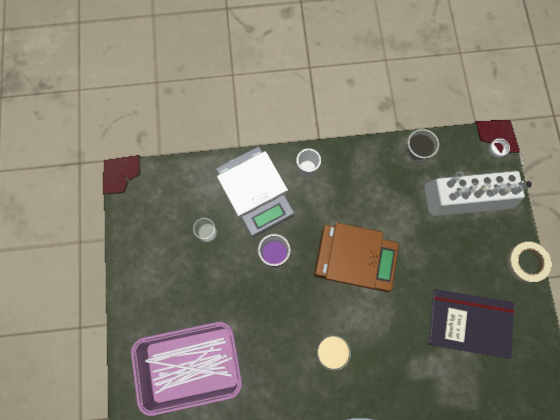

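Candidates: the grey meter with the white cover at top (252,188) / scene (247,215), and the brown look-alike at top (358,257) / scene (368,230). I choose the grey one. Bystanders in the top view: glass (204,230), cup (274,250), pot (308,160). I'll check the choice in one close crop that combines both views.

Run:
```python
import cv2,numpy as np
a=cv2.imread("pics/top0.png")[135:275,190:330];b=cv2.imread("pics/scene0.png")[175:275,195:325]
a=cv2.resize(a,(400,400),interpolation=2);a=cv2.resize(cv2.imread("pics/top0.png")[140:270,195:325],(520,520),interpolation=cv2.INTER_CUBIC)
cv2.imwrite("pics/topc.png",a)
cv2.imwrite("pics/scenec.png",cv2.resize(b,(780,600),interpolation=cv2.INTER_CUBIC))
```

```text
(no output)
```

View pics/topc.png

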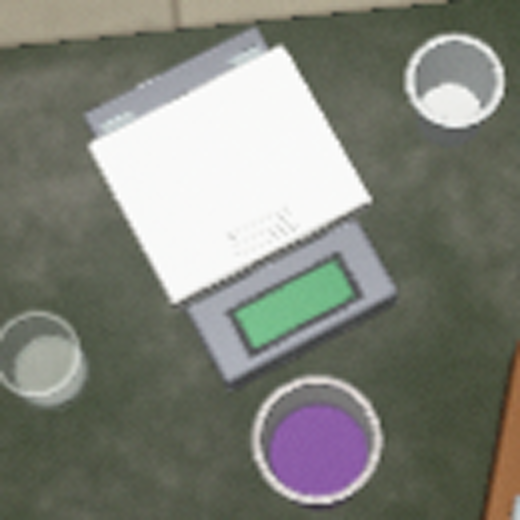

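View pics/scenec.png

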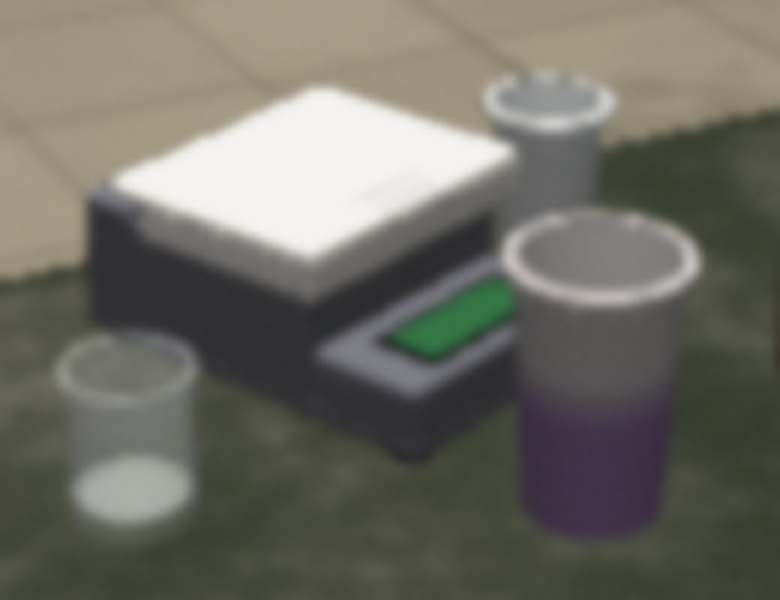

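The crop confirms the grey meter: white cover, hinge toward the table edge, ribs at top (260,197). Cover corners in the top crop (×4) are (90,145), (283,46), (371,200), (175,303). In the scene crop (×6) they are (115,182), (325,88), (515,152), (315,258).

```bash
cat > h.py <<'E'
import numpy as np,pickle,cv2
from scipy.spatial.transform import Rotation as Ro
d=pickle.load(open("cams.pkl","rb"))
def P(n):c=d[n];return c["mtx"]@np.c_[c["R"],c["t"]]
def tri(a,b):
    X=cv2.triangulatePoints(P("top"),P("scene"),np.float64(a),np.float64(b));return X[:3]/X[3]
def ray(n,px,z):
    c=d[n];v=c["R"].T@np.linalg.solve(c["mtx"],[*px,1]);o=-c["R"].T@c["t"];return o+v*(z-o[2])/v[2]
E
python3 - <<'E'
from h import *
tc=lambda p:(np.array(p)+.5)/4-.5+[195,140]
sc=lambda p:(np.array(p)+.5)/6-.5+[195,175]
T=[(90,145),(283,46),(371,200),(175,303)];S=[(115,182),(325,88),(515,152),(315,258)]
X=np.array([tri(tc(a),sc(b)).ravel() for a,b in zip(T,S)]);print(X.round(4))
Y=np.array([ray("top",tc(a),.066) for a in T]);print(Y.round(4))
for Z in(X,Y):
    f=(Z[2]+Z[3])/2;b=(Z[0]+Z[1])/2;u=b-f;print("len",np.linalg.norm(u),"yaw",np.degrees(np.arctan2(u[1],u[0])),"w",Z[0]-Z[1],np.degrees(np.arctan2(*(Z[0]-Z[1])[[1,0]]))-90)
print("ribs",ray("top",tc((262,228)),.066))
# bystanders rims
for n,p,z in(("glass",(38,355),.052),("cup",(317,440),.086),("pot",(455,82),.054)):print(n,ray("top",tc(p),z).round(4))
# case check pts: console front corners z=.031
print([ray("top",tc(p),.031).round(4) for p in((231,384),(396,294))])
E
```

```text
[[0.5843 0.1997 0.0654]
 [0.6236 0.105  0.0657]
 [0.5442 0.0723 0.0661]
 [0.5045 0.1664 0.0658]]
[[0.5842 0.1997 0.066 ]
 [0.6236 0.1053 0.066 ]
 [0.5439 0.072  0.066 ]
 [0.5045 0.1664 0.066 ]]
len 0.08612852960800521 yaw 22.517239195699688 w [-0.03932248  0.0946199  -0.00027622] 22.56696815076924
len 0.08634915310509579 yaw 22.69312976994036 w [-0.03948073  0.09445041  0.        ] 22.685164290953907
ribs [0.53580063 0.12350233 0.066     ]
glass [0.4898 0.2324 0.052 ]
cup [0.4318 0.1081 0.086 ]
pot [0.6015 0.0253 0.054 ]
[array([0.471 , 0.1457, 0.031 ]), array([0.5063, 0.0635, 0.031 ])]
```

```bash
python3 -m crank '[{"claw":1,"az":-0.9},{"claw":1,"az":-0.9},{"claw":1,"az":-0.9},{"claw":1,"az":-0.9},{"claw":1,"az":-0.9},{"claw":1,"az":-0.9},{"claw":1,"az":-0.9},{"claw":1,"az":-0.85}]' 20
cat >> h.py <<'E'
yaw=np.radians(22.6);u=np.array([np.cos(yaw),np.sin(yaw),0]);n=np.array([-u[1],u[0],0]);zz=np.array([0,0,1.])
H=np.array([.6092,.1546,.060])
def go(f,l,z,pitch=0,roll=0):
    """tips to f in front of hinge, l left, z high; pitch>0 leans body to the front. prints shift in tool units(3cm), turn in 6deg"""
    from bench import r
    s=r.read_state();p=np.array(s["ee_pos"]);R=Ro.from_quat(s["eef_rot"]).as_matrix()
    R0=np.c_[-u,n,-zz]
    # R0: x=-u,y=n? handedness
    if np.linalg.det(R0)<0:R0[:,1]*=-1
    G=R0@Ro.from_euler("yx",[-pitch,roll],degrees=True).as_matrix()
    tcp=H*[1,1,0]-f*u+l*n+z*zz-r.tcp_to_tips*G[:,2]
    tip=p+r.tcp_to_tips*R[:,2]-H
    print("tips now f %.4f l %.4f z %.4f"%(-tip@u,tip@n,tip[2]+.06),"F",np.round([s["ft_force"]@-u,s["ft_force"]@n,s["ft_force"][2]],2),"t",round(s["time"],2))
    print("shift(3cm)",(R.T@(tcp-p)/.03).round(2),"turn(6deg)",(np.degrees(Ro.from_matrix(R.T@G).as_rotvec())/6).round(2))
E
python3 -c "
from h import *
go(.081,0,.12)"
```

```text
tips now f 0.1964 l 0.5488 z 0.2220 F [ 0.79 -0.13 -0.18] t 0.15
shift(3cm) [-15.27 -10.77   3.41] turn(6deg) [-0.01 -0.   -7.15]invalid input at $[0]: expected keys claw, dx, dy, dz, ax, ay, az
```

```bash
python3 -m crank '[{"claw":1,"dx":0,"dy":0,"dz":0,"ax":0,"ay":0,"az":-0.9},{"claw":1,"dx":0,"dy":0,"dz":0,"ax":0,"ay":0,"az":-0.9},{"claw":1,"dx":0,"dy":0,"dz":0,"ax":0,"ay":0,"az":-0.9},{"claw":1,"dx":0,"dy":0,"dz":0,"ax":0,"ay":0,"az":-0.9},{"claw":1,"dx":0,"dy":0,"dz":0,"ax":0,"ay":0,"az":-0.9},{"claw":1,"dx":0,"dy":0,"dz":0,"ax":0,"ay":0,"az":-0.9},{"claw":1,"dx":0,"dy":0,"dz":0,"ax":0,"ay":0,"az":-0.9},{"claw":1,"dx":0,"dy":0,"dz":0,"ax":0,"ay":0,"az":-0.85}]' 20
python3 -c "
from h import *
go(.081,0,.12)"
```

```text
time: 0.82
ee_pos: [0.2171, 0.5859, 0.2332]
eef_rot: [-0.198, 0.98, -0.0, -0.0]
ft_force: [0.1, -0.4, -0.5]
width: 0.0416
grip_force: 0.0
tips now f 0.1963 l 0.5489 z 0.2222 F [ 0.05 -0.38 -0.55] t 0.82
shift(3cm) [ -3.77 -18.31   3.41] turn(6deg) [-0.   -0.    0.04]
```

```bash
python3 -m crank '[{"claw":1,"dx":-0.2,"dy":-1,"dz":0,"ax":0,"ay":0,"az":0},{"claw":1,"dx":-0.2,"dy":-1,"dz":0,"ax":0,"ay":0,"az":0},{"claw":1,"dx":-0.2,"dy":-1,"dz":0,"ax":0,"ay":0,"az":0},{"claw":1,"dx":-0.2,"dy":-1,"dz":0,"ax":0,"ay":0,"az":0},{"claw":1,"dx":-0.2,"dy":-1,"dz":0,"ax":0,"ay":0,"az":0},{"claw":1,"dx":-0.2,"dy":-1,"dz":0,"ax":0,"ay":0,"az":0},{"claw":1,"dx":-0.2,"dy":-1,"dz":0,"ax":0,"ay":0,"az":0},{"claw":1,"dx":-0.2,"dy":-1,"dz":0,"ax":0,"ay":0,"az":0}]'
python3 -m crank '[{"claw":1,"dx":-0.2,"dy":-1,"dz":0,"ax":0,"ay":0,"az":0},{"claw":1,"dx":-0.2,"dy":-1,"dz":0,"ax":0,"ay":0,"az":0},{"claw":1,"dx":-0.2,"dy":-1,"dz":0,"ax":0,"ay":0,"az":0},{"claw":1,"dx":-0.2,"dy":-1,"dz":0,"ax":0,"ay":0,"az":0},{"claw":1,"dx":-0.2,"dy":-1,"dz":0,"ax":0,"ay":0,"az":0},{"claw":1,"dx":-0.2,"dy":-1,"dz":0,"ax":0,"ay":0,"az":0},{"claw":1,"dx":-0.2,"dy":-1,"dz":0,"ax":0,"ay":0,"az":0},{"claw":1,"dx":-0.2,"dy":-1,"dz":0,"ax":0,"ay":0,"az":0}]'
python3 - <<'E'
from h import *
from bench import r
go(.081,0,.09)
c=r.camera("wrist");cv2.imwrite("pics/w1.png",c["color"][:,:,::-1])
E
```

```text
time: 1.48
ee_pos: [0.3541, 0.3814, 0.2334]
eef_rot: [-0.196, 0.981, -0.0, -0.0]
ft_force: [0.3, -0.1, -0.1]
width: 0.0011
grip_force: 0.0
time: 2.15
ee_pos: [0.4905, 0.1783, 0.2335]
eef_rot: [-0.196, 0.981, 0.0, -0.0]
ft_force: [0.8, -0.2, -0.7]
width: 0.0004
grip_force: 0.0
tips now f 0.1005 l 0.0675 z 0.2225 F [-0.62 -0.48 -0.65] t 2.15
shift(3cm) [-0.65 -2.25  4.42] turn(6deg) [ 0. -0. -0.]
```

View pics/w1.png

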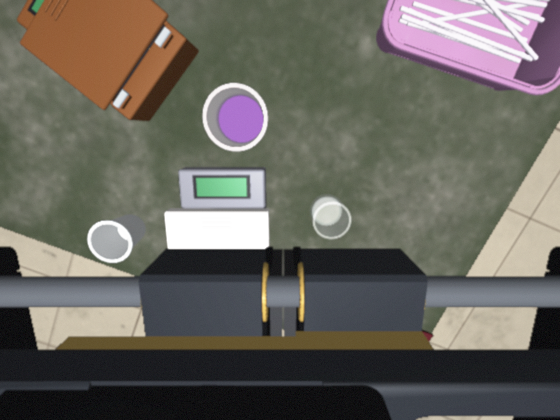

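The wrist view agrees with the estimate: meter console at (222,187) and cover at (217,228), square to the tool, with the cup, pot and glass round it. I'll move over the press point and go down.

```bash
python3 -m crank '[{"claw":1,"dx":-0.2,"dy":-0.75,"dz":0,"ax":0,"ay":0,"az":0},{"claw":1,"dx":-0.2,"dy":-0.75,"dz":0,"ax":0,"ay":0,"az":0},{"claw":1,"dx":-0.25,"dy":-0.75,"dz":0,"ax":0,"ay":0,"az":0},{"claw":1,"dx":0,"dy":0,"dz":1,"ax":0,"ay":0,"az":0},{"claw":1,"dx":0,"dy":0,"dz":1,"ax":0,"ay":0,"az":0},{"claw":1,"dx":0,"dy":0,"dz":1,"ax":0,"ay":0,"az":0},{"claw":1,"dx":0,"dy":0,"dz":1,"ax":0,"ay":0,"az":0},{"claw":1,"dx":0,"dy":0,"dz":0.5,"ax":0,"ay":0,"az":0}]'
python3 -c "
from h import *
go(.081,0,.06)"
```

```text
time: 2.87
ee_pos: [0.5319, 0.1245, 0.0948]
eef_rot: [-0.196, 0.981, -0.0, -0.002]
ft_force: [-0.2, 0.9, 0.5]
width: 0.0006
grip_force: 0.0
tips now f 0.0830 l 0.0019 z 0.0838 F [-0.21  0.94  0.52] t 2.87
shift(3cm) [-0.07 -0.06  0.79] turn(6deg) [ 0.   -0.04 -0.  ]
```

```bash
python3 -m crank '[{"claw":1,"dx":-0.05,"dy":-0.05,"dz":0.25,"ax":0,"ay":0,"az":0},{"claw":1,"dx":0,"dy":0,"dz":0.2,"ax":0,"ay":0,"az":0},{"claw":1,"dx":0,"dy":0,"dz":0.1,"ax":0,"ay":0,"az":0},{"claw":1,"dx":0,"dy":0,"dz":0.1,"ax":0,"ay":0,"az":0},{"claw":1,"dx":0,"dy":0,"dz":0.05,"ax":0,"ay":0,"az":0},{"claw":1,"dx":0,"dy":0,"dz":0,"ax":0,"ay":0,"az":0}]'
python3 -c "
from h import *
go(.081,0,.058)"
```

```text
time: 3.37
ee_pos: [0.5364, 0.1243, 0.0782]
eef_rot: [-0.196, 0.981, 0.0, 0.001]
ft_force: [0.2, 0.9, 0.7]
width: 0.0001
grip_force: 0.2
tips now f 0.0789 l -0.0000 z 0.0672 F [-0.51  0.71  0.68] t 3.37
shift(3cm) [0.07 0.   0.31] turn(6deg) [ 0.    0.01 -0.01]
```

```bash
python3 -m crank '[{"claw":1,"dx":0.05,"dy":0,"dz":0.08,"ax":0,"ay":0,"az":0},{"claw":1,"dx":0,"dy":0,"dz":0.08,"ax":0,"ay":0,"az":0},{"claw":1,"dx":0,"dy":0,"dz":0.05,"ax":0,"ay":0,"az":0},{"claw":1,"dx":0,"dy":0,"dz":0,"ax":0,"ay":0,"az":0},{"claw":1,"dx":0,"dy":0,"dz":0,"ax":0,"ay":0,"az":0}]'
python3 -c "
from h import *
go(.081,0,.058)"
```

```text
time: 3.78
ee_pos: [0.5346, 0.1236, 0.0713]
eef_rot: [-0.196, 0.981, 0.0, 0.0]
ft_force: [0.9, 0.7, 2.2]
width: 0.0002
grip_force: 1.1
tips now f 0.0808 l 0.0000 z 0.0603 F [-1.13  0.26  2.21] t 3.78
shift(3cm) [ 0.01 -0.    0.08] turn(6deg) [ 0.  0. -0.]
```

```bash
python3 -m crank '[{"claw":1,"dx":0,"dy":0,"dz":0.05,"ax":0,"ay":0,"az":0},{"claw":1,"dx":0,"dy":0,"dz":0.03,"ax":0,"ay":0,"az":0},{"claw":1,"dx":0,"dy":0,"dz":0,"ax":0,"ay":0,"az":0}]'
python3 -c "
from h import *
go(.081,0,.058)"
```

```text
time: 4.03
ee_pos: [0.5348, 0.1236, 0.0699]
eef_rot: [-0.196, 0.981, 0.0, 0.0]
ft_force: [-3.6, -0.8, 14.6]
width: 0.0006
grip_force: 7.4
tips now f 0.0806 l -0.0000 z 0.0589 F [ 3.62  0.66 14.61] t 4.03
shift(3cm) [0.01 0.   0.03] turn(6deg) [ 0.    0.01 -0.01]
```

At the stop (14.6 N). I'll let go, retreating forward and up.

```bash
python3 -m crank '[{"claw":1,"dx":0.2,"dy":0,"dz":-0.8,"ax":0,"ay":0,"az":0},{"claw":1,"dx":0.8,"dy":0,"dz":-1,"ax":0,"ay":0,"az":0},{"claw":1,"dx":0.8,"dy":0,"dz":-1,"ax":0,"ay":0,"az":0},{"claw":1,"dx":0.6,"dy":0,"dz":-1,"ax":0,"ay":0,"az":0},{"claw":1,"dx":0,"dy":0,"dz":-1,"ax":0,"ay":0,"az":0},{"claw":1,"dx":0,"dy":0,"dz":0,"ax":0,"ay":0,"az":0},{"claw":1,"dx":0,"dy":0,"dz":0,"ax":0,"ay":0,"az":0},{"claw":1,"dx":0,"dy":0,"dz":0,"ax":0,"ay":0,"az":0}]'
python3 -m crank '[{"claw":1,"dx":0,"dy":0,"dz":0,"ax":0,"ay":0,"az":0},{"claw":1,"dx":0,"dy":0,"dz":0,"ax":0,"ay":0,"az":0},{"claw":1,"dx":0,"dy":0,"dz":0,"ax":0,"ay":0,"az":0},{"claw":1,"dx":0,"dy":0,"dz":0,"ax":0,"ay":0,"az":0},{"claw":1,"dx":0,"dy":0,"dz":0,"ax":0,"ay":0,"az":0},{"claw":1,"dx":0,"dy":0,"dz":0,"ax":0,"ay":0,"az":0},{"claw":1,"dx":0,"dy":0,"dz":0,"ax":0,"ay":0,"az":0},{"claw":1,"dx":0,"dy":0,"dz":0,"ax":0,"ay":0,"az":0}]'
python3 -m crank '[{"claw":1,"dx":0,"dy":0,"dz":0,"ax":0,"ay":0,"az":0},{"claw":1,"dx":0,"dy":0,"dz":0,"ax":0,"ay":0,"az":0},{"claw":1,"dx":0,"dy":0,"dz":0,"ax":0,"ay":0,"az":0},{"claw":1,"dx":0,"dy":0,"dz":0,"ax":0,"ay":0,"az":0},{"claw":1,"dx":0,"dy":0,"dz":0,"ax":0,"ay":0,"az":0}]'
python3 - <<'E'
from h import *
from bench import r
go(.041,0,.07,15)
a=cv2.resize(r.camera("scene")["color"][150:290,195:335,::-1],(400,400),interpolation=2)
w=r.camera("wrist")["color"][110:310,100:300,::-1]
cv2.imwrite("pics/s2.png",np.hstack([a,cv2.resize(w,(400,400),interpolation=2)]))
E
```

```text
time: 4.7
ee_pos: [0.4676, 0.0958, 0.212]
eef_rot: [-0.196, 0.981, -0.0, -0.001]
ft_force: [-0.3, -0.2, 0.6]
width: 0.0003
grip_force: 0.0
time: 5.37
ee_pos: [0.468, 0.0958, 0.2128]
eef_rot: [-0.196, 0.981, 0.0, 0.0]
ft_force: [-0.5, -0.5, 0.4]
width: 0.0009
grip_force: 0.0
time: 5.78
ee_pos: [0.468, 0.0958, 0.2128]
eef_rot: [-0.196, 0.981, 0.0, 0.0]
ft_force: [0.6, -0.3, 0.0]
width: 0.0004
grip_force: 0.0
tips now f 0.1529 l 0.0000 z 0.2018 F [-0.43 -0.47  0.03] t 5.78
shift(3cm) [-3.64  0.    4.41] turn(6deg) [ 0.   -2.5  -0.01]
```

View pics/s2.png

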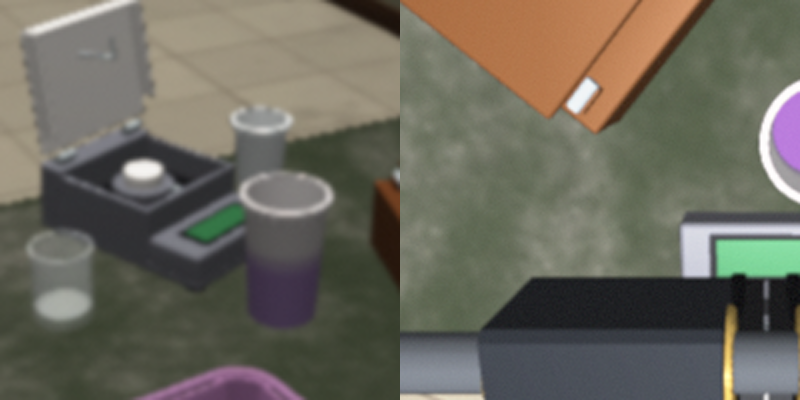

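The cover stands fully open (left half, cover at (90,80)), and the white button at (143,168) stands proud of its housing, so the closed fingers fit. I'll tilt the body away from the cover and approach.

```bash
python3 -m crank '[{"claw":1,"dx":0,"dy":0,"dz":0,"ax":0,"ay":-0.9,"az":0},{"claw":1,"dx":0,"dy":0,"dz":0,"ax":0,"ay":-0.8,"az":0},{"claw":1,"dx":0,"dy":0,"dz":0,"ax":0,"ay":-0.8,"az":0},{"claw":1,"dx":0,"dy":0,"dz":0,"ax":0,"ay":0,"az":0}]'
python3 - <<'E'
from h import *
X=H+[0,0,-.010]-.041*u
for n in("scene",):
    q=P(n)@np.r_[X,1];print(q[:2]/q[2],"seen",(245,208.8))
go(.043,0,.068,15)
E
```

```text
time: 6.22
ee_pos: [0.4664, 0.0949, 0.2122]
eef_rot: [-0.193, 0.972, 0.026, 0.129]
ft_force: [1.4, 0.2, -0.6]
width: 0.0002
grip_force: 0.0
[244.91714669 208.50180929] seen (245, 208.8)
tips now f 0.1519 l -0.0003 z 0.2016 F [-1.35 -0.34 -0.57] t 6.22
shift(3cm) [-2.34  0.01  5.25] turn(6deg) [ 0.    0.03 -0.02]
```

```bash
python3 -m crank '[{"claw":1,"dx":-0.39,"dy":0,"dz":0.9,"ax":0,"ay":0,"az":0},{"claw":1,"dx":-0.39,"dy":0,"dz":0.9,"ax":0,"ay":0,"az":0},{"claw":1,"dx":-0.39,"dy":0,"dz":0.9,"ax":0,"ay":0,"az":0},{"claw":1,"dx":-0.39,"dy":0,"dz":0.9,"ax":0,"ay":0,"az":0},{"claw":1,"dx":-0.39,"dy":0,"dz":0.85,"ax":0,"ay":0,"az":0},{"claw":1,"dx":-0.39,"dy":0,"dz":0.8,"ax":0,"ay":0,"az":0},{"claw":1,"dx":0,"dy":0,"dz":0,"ax":0,"ay":0,"az":0},{"claw":1,"dx":0,"dy":0,"dz":0,"ax":0,"ay":0,"az":0}]'
python3 - <<'E'
from h import *
go(.041,0,.044,15)
E
```

```text
time: 6.88
ee_pos: [0.568, 0.1377, 0.0771]
eef_rot: [-0.194, 0.973, 0.025, 0.126]
ft_force: [-0.7, -0.3, 0.2]
width: 0.0006
grip_force: 0.0
tips now f 0.0418 l 0.0002 z 0.0665 F [ 0.72 -0.03  0.2 ] t 6.88
shift(3cm) [ 0.17 -0.01  0.73] turn(6deg) [-0.   -0.05  0.  ]
```

```bash
python3 -m crank '[{"claw":1,"dx":0,"dy":0,"dz":0.2,"ax":0,"ay":0,"az":0},{"claw":1,"dx":0,"dy":0,"dz":0.15,"ax":0,"ay":0,"az":0},{"claw":1,"dx":0.03,"dy":0,"dz":0.1,"ax":0,"ay":0,"az":0},{"claw":1,"dx":0.02,"dy":0,"dz":0.08,"ax":0,"ay":0,"az":0},{"claw":1,"dx":0.02,"dy":0,"dz":0.08,"ax":0,"ay":0,"az":0},{"claw":1,"dx":0,"dy":0,"dz":0,"ax":0,"ay":0,"az":0},{"claw":1,"dx":0,"dy":0,"dz":0,"ax":0,"ay":0,"az":0}]'
python3 - <<'E'
from h import *
go(.039,0,.044,15)
E
```

```text
time: 7.47
ee_pos: [0.5708, 0.1386, 0.061]
eef_rot: [-0.194, 0.972, 0.026, 0.128]
ft_force: [-1.5, -1.0, 2.9]
width: 0.0003
grip_force: 1.3
tips now f 0.0387 l -0.0000 z 0.0504 F [ 1.81 -0.35  2.89] t 7.47
shift(3cm) [0.06 0.   0.2 ] turn(6deg) [ 0.    0.   -0.01]
```

```bash
python3 -m crank '[{"claw":1,"dx":0.02,"dy":0,"dz":0.08,"ax":0,"ay":0,"az":0},{"claw":1,"dx":0.02,"dy":0,"dz":0.08,"ax":0,"ay":0,"az":0},{"claw":1,"dx":0,"dy":0,"dz":0,"ax":0,"ay":0,"az":0},{"claw":1,"dx":0,"dy":0,"dz":0,"ax":0,"ay":0,"az":0}]'
python3 - <<'E'
from h import *
go(.039,0,.044,15)
E
```

```text
time: 7.8
ee_pos: [0.5712, 0.1387, 0.0568]
eef_rot: [-0.194, 0.972, 0.026, 0.128]
ft_force: [-7.7, -2.8, 14.8]
width: 0.0002
grip_force: 8.0
tips now f 0.0383 l -0.0001 z 0.0462 F [ 8.17  0.37 14.75] t 7.8
shift(3cm) [0.04 0.   0.06] turn(6deg) [ 0.    0.01 -0.01]
```

Bottomed (14.8 N at the expected height). I'll release and reverse out.

```bash
python3 -m crank '[{"claw":1,"dx":-0.1,"dy":0,"dz":-0.5,"ax":0,"ay":0,"az":0},{"claw":1,"dx":0.3,"dy":0,"dz":-0.9,"ax":0,"ay":0,"az":0},{"claw":1,"dx":0.4,"dy":0,"dz":-0.9,"ax":0,"ay":0,"az":0},{"claw":1,"dx":0.4,"dy":0,"dz":-0.9,"ax":0,"ay":0,"az":0},{"claw":1,"dx":0.4,"dy":0,"dz":-0.9,"ax":0,"ay":0,"az":0},{"claw":1,"dx":0.4,"dy":0,"dz":-0.9,"ax":0,"ay":0,"az":0},{"claw":1,"dx":0,"dy":0,"dz":-0.9,"ax":0,"ay":0.8,"az":0},{"claw":1,"dx":0,"dy":0,"dz":-0.6,"ax":0,"ay":0.8,"az":0}]'
python3 -m crank '[{"claw":1,"dx":0,"dy":0,"dz":0,"ax":0,"ay":0.9,"az":0},{"claw":1,"dx":0,"dy":0,"dz":0,"ax":0,"ay":0,"az":0}]'
python3 - <<'E'
from h import *
from bench import r
go(-.055,0,.2)
a=cv2.resize(r.camera("scene")["color"][150:290,195:335,::-1],(560,560),interpolation=2)
cv2.imwrite("pics/s3.png",a)
E
```

```text
time: 8.47
ee_pos: [0.4756, 0.0987, 0.2329]
eef_rot: [-0.195, 0.98, 0.01, 0.046]
ft_force: [2.0, 0.2, 1.1]
width: 0.0006
grip_force: 0.0
time: 8.63
ee_pos: [0.4787, 0.1011, 0.2308]
eef_rot: [-0.196, 0.981, -0.001, -0.002]
ft_force: [-0.0, 0.1, -2.3]
width: 0.0004
grip_force: 0.0
tips now f 0.1411 l 0.0007 z 0.2198 F [ 0.01  0.07 -2.29] t 8.63
shift(3cm) [-6.54 -0.03  0.64] turn(6deg) [-0.   -0.03  0.01]
```

View pics/s3.png

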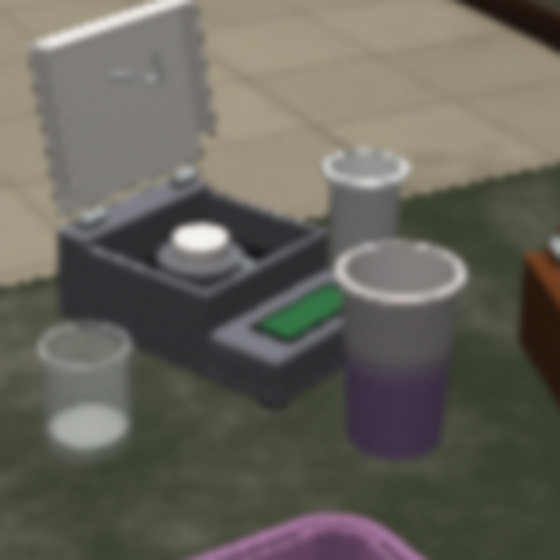

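The button is up again (200,238), the cover is fully open, and nothing has moved. I'll go over and behind the cover.

```bash
python3 -m crank '[{"claw":1,"dx":-0.9,"dy":0,"dz":0,"ax":0,"ay":0,"az":0},{"claw":1,"dx":-0.9,"dy":0,"dz":0,"ax":0,"ay":0,"az":0},{"claw":1,"dx":-0.9,"dy":0,"dz":0,"ax":0,"ay":0,"az":0},{"claw":1,"dx":-0.9,"dy":0,"dz":0,"ax":0,"ay":0,"az":0},{"claw":1,"dx":-0.9,"dy":0,"dz":0,"ax":0,"ay":0,"az":0},{"claw":1,"dx":-0.9,"dy":0,"dz":0,"ax":0,"ay":0,"az":0},{"claw":1,"dx":-0.9,"dy":0,"dz":0,"ax":0,"ay":0,"az":0},{"claw":1,"dx":0,"dy":0,"dz":0,"ax":0,"ay":0,"az":0}]'
python3 - <<'E'
from h import *
go(-.05,0,.13)
E
```

```text
time: 9.35
ee_pos: [0.6539, 0.1739, 0.2278]
eef_rot: [-0.196, 0.981, -0.0, -0.0]
ft_force: [0.2, 0.2, -0.2]
width: 0.0007
grip_force: 0.0
tips now f -0.0487 l 0.0006 z 0.2168 F [-0.27  0.1  -0.24] t 9.35
shift(3cm) [-0.04 -0.02  2.89] turn(6deg) [-0.   -0.    0.01]
```

```bash
python3 -m crank '[{"claw":1,"dx":0,"dy":0,"dz":0.8,"ax":0,"ay":0,"az":0},{"claw":1,"dx":0,"dy":0,"dz":0.8,"ax":0,"ay":0,"az":0},{"claw":1,"dx":0,"dy":0,"dz":0.8,"ax":0,"ay":0,"az":0},{"claw":1,"dx":0.1,"dy":0,"dz":0.3,"ax":0,"ay":0,"az":0},{"claw":1,"dx":0.1,"dy":0,"dz":0,"ax":0,"ay":0,"az":0},{"claw":1,"dx":0.1,"dy":0,"dz":0,"ax":0,"ay":0,"az":0},{"claw":1,"dx":0.1,"dy":0,"dz":0,"ax":0,"ay":0,"az":0},{"claw":1,"dx":0.1,"dy":0,"dz":0,"ax":0,"ay":0,"az":0}]'
python3 - <<'E'
from h import *
go(-.016,0,.138)
E
```

```text
time: 10.02
ee_pos: [0.6388, 0.1666, 0.1515]
eef_rot: [-0.196, 0.981, 0.0, 0.002]
ft_force: [1.1, 0.2, 1.5]
width: 0.0008
grip_force: 0.7
tips now f -0.0320 l -0.0003 z 0.1405 F [-1.11 -0.27  1.51] t 10.02
shift(3cm) [0.53 0.01 0.08] turn(6deg) [-0.    0.03 -0.01]
```

```bash
python3 -m crank '[{"claw":1,"dx":0.13,"dy":0,"dz":0.02,"ax":0,"ay":0,"az":0},{"claw":1,"dx":0.13,"dy":0,"dz":0.02,"ax":0,"ay":0,"az":0},{"claw":1,"dx":0.13,"dy":0,"dz":0.02,"ax":0,"ay":0,"az":0},{"claw":1,"dx":0.13,"dy":0,"dz":0.02,"ax":0,"ay":0,"az":0},{"claw":1,"dx":0.13,"dy":0,"dz":0,"ax":0,"ay":0,"az":0},{"claw":1,"dx":0.13,"dy":0,"dz":0,"ax":0,"ay":0,"az":0},{"claw":1,"dx":0.13,"dy":0,"dz":0,"ax":0,"ay":0,"az":0},{"claw":1,"dx":0.13,"dy":0,"dz":0.02,"ax":0,"ay":0,"az":0}]'
python3 - <<'E'
from h import *
go(.024,0,.1305)
E
```

```text
time: 10.68
ee_pos: [0.6089, 0.1545, 0.1463]
eef_rot: [-0.196, 0.981, 0.0, -0.0]
ft_force: [2.7, 1.2, 0.3]
width: 0.0007
grip_force: 0.8
tips now f 0.0003 l -0.0000 z 0.1353 F [-2.94  0.11  0.34] t 10.68
shift(3cm) [0.79 0.   0.16] turn(6deg) [ 0. -0. -0.]
```

```bash
python3 -m crank '[{"claw":1,"dx":0.13,"dy":0,"dz":0.01,"ax":0,"ay":0,"az":0},{"claw":1,"dx":0.13,"dy":0,"dz":0.02,"ax":0,"ay":0,"az":0},{"claw":1,"dx":0.13,"dy":0,"dz":0.03,"ax":0,"ay":0,"az":0},{"claw":1,"dx":0.13,"dy":0,"dz":0.03,"ax":0,"ay":0,"az":0},{"claw":1,"dx":0.13,"dy":0,"dz":0.04,"ax":0,"ay":0,"az":0},{"claw":1,"dx":0.13,"dy":0,"dz":0.05,"ax":0,"ay":0,"az":0},{"claw":1,"dx":0.13,"dy":0,"dz":0.07,"ax":0,"ay":0,"az":0},{"claw":1,"dx":0.12,"dy":0,"dz":0.08,"ax":0,"ay":0,"az":0}]'
python3 - <<'E'
from h import *
go(.041,0,.1194)
E
```

```text
time: 11.35
ee_pos: [0.5805, 0.1426, 0.1364]
eef_rot: [-0.196, 0.981, 0.0, 0.0]
ft_force: [1.6, 0.5, 1.5]
width: 0.0003
grip_force: 0.9
tips now f 0.0312 l -0.0001 z 0.1254 F [-1.65 -0.2   1.46] t 11.35
shift(3cm) [0.33 0.   0.2 ] turn(6deg) [ 0.    0.   -0.01]
```

Steady and in contact. I'll follow the arc to about 20°.

```bash
python3 -m crank '[{"claw":1,"dx":0.11,"dy":0,"dz":0.07,"ax":0,"ay":0,"az":0},{"claw":1,"dx":0.11,"dy":0,"dz":0.07,"ax":0,"ay":0,"az":0},{"claw":1,"dx":0.1,"dy":0,"dz":0.08,"ax":0,"ay":0,"az":0},{"claw":1,"dx":0.1,"dy":0,"dz":0.1,"ax":0,"ay":0,"az":0},{"claw":1,"dx":0.1,"dy":0,"dz":0.1,"ax":0,"ay":0,"az":0},{"claw":1,"dx":0.1,"dy":0,"dz":0.11,"ax":0,"ay":0,"az":0},{"claw":1,"dx":0.09,"dy":0,"dz":0.12,"ax":0,"ay":0,"az":0},{"claw":1,"dx":0.08,"dy":0,"dz":0.13,"ax":0,"ay":0,"az":0}]'
python3 - <<'E'
from h import *
go(.064,0,.086)
E
```

```text
time: 12.02
ee_pos: [0.5586, 0.1335, 0.1128]
eef_rot: [-0.196, 0.981, 0.0, 0.0]
ft_force: [1.7, 0.3, 2.2]
width: 0.0005
grip_force: 1.0
tips now f 0.0548 l -0.0001 z 0.1018 F [-1.7  -0.35  2.22] t 12.02
shift(3cm) [0.31 0.   0.53] turn(6deg) [ 0.    0.   -0.01]
```

```bash
python3 -m crank '[{"claw":1,"dx":0.08,"dy":0,"dz":0.13,"ax":0,"ay":0,"az":0},{"claw":1,"dx":0.08,"dy":0,"dz":0.13,"ax":0,"ay":0,"az":0},{"claw":1,"dx":0.08,"dy":0,"dz":0.13,"ax":0,"ay":0,"az":0},{"claw":1,"dx":0.07,"dy":0,"dz":0.14,"ax":0,"ay":0,"az":0},{"claw":1,"dx":0.06,"dy":0,"dz":0.14,"ax":0,"ay":0,"az":0},{"claw":1,"dx":0.06,"dy":0,"dz":0.14,"ax":0,"ay":0,"az":0},{"claw":1,"dx":0.05,"dy":0,"dz":0.14,"ax":0,"ay":0,"az":0},{"claw":1,"dx":0.04,"dy":0,"dz":0.14,"ax":0,"ay":0,"az":0}]'
python3 - <<'E'
from h import *
go(.074,0,.059)
E
```

```text
time: 12.68
ee_pos: [0.5446, 0.1277, 0.0802]
eef_rot: [-0.196, 0.981, 0.0, 0.0]
ft_force: [2.5, 1.2, 3.1]
width: 0.0002
grip_force: 1.9
tips now f 0.0699 l -0.0000 z 0.0692 F [-2.79  0.14  3.07] t 12.68
shift(3cm) [0.14 0.   0.34] turn(6deg) [ 0.    0.01 -0.  ]
```

```bash
python3 -m crank '[{"claw":1,"dx":0.05,"dy":0,"dz":0.1,"ax":0,"ay":0,"az":0},{"claw":1,"dx":0.04,"dy":0,"dz":0.1,"ax":0,"ay":0,"az":0},{"claw":1,"dx":0.03,"dy":0,"dz":0.08,"ax":0,"ay":0,"az":0},{"claw":1,"dx":0,"dy":0,"dz":0.05,"ax":0,"ay":0,"az":0},{"claw":1,"dx":0,"dy":0,"dz":0.03,"ax":0,"ay":0,"az":0},{"claw":1,"dx":0,"dy":0,"dz":0,"ax":0,"ay":0,"az":0}]'
python3 - <<'E'
from h import *
go(.074,0,.059)
E
```

```text
time: 13.18
ee_pos: [0.5411, 0.1262, 0.0705]
eef_rot: [-0.196, 0.981, 0.0, -0.0]
ft_force: [-3.4, -0.9, 16.1]
width: 0.0002
grip_force: 8.0
tips now f 0.0738 l -0.0001 z 0.0595 F [ 3.49  0.43 16.07] t 13.18
shift(3cm) [0.01 0.   0.02] turn(6deg) [ 0.   -0.   -0.01]
```

At the stop (16 N). I'll release, slowly at first, then clear off and look.

```bash
python3 -m crank '[{"claw":1,"dx":0,"dy":0,"dz":-0.1,"ax":0,"ay":0,"az":0},{"claw":1,"dx":0,"dy":0,"dz":-0.15,"ax":0,"ay":0,"az":0},{"claw":1,"dx":0,"dy":0,"dz":-0.3,"ax":0,"ay":0,"az":0},{"claw":1,"dx":0.3,"dy":0,"dz":-0.9,"ax":0,"ay":0,"az":0},{"claw":1,"dx":0.8,"dy":0,"dz":-1,"ax":0,"ay":0,"az":0},{"claw":1,"dx":0.8,"dy":0,"dz":-1,"ax":0,"ay":0,"az":0},{"claw":1,"dx":0.8,"dy":0,"dz":-1,"ax":0,"ay":0,"az":0},{"claw":1,"dx":0,"dy":0,"dz":-1,"ax":0,"ay":0,"az":0}]'
python3 -m crank '[{"claw":1,"dx":0,"dy":0,"dz":0,"ax":0,"ay":0,"az":0},{"claw":1,"dx":0,"dy":0,"dz":0,"ax":0,"ay":0,"az":0},{"claw":1,"dx":0,"dy":0,"dz":0,"ax":0,"ay":0,"az":0},{"claw":1,"dx":0,"dy":0,"dz":0,"ax":0,"ay":0,"az":0},{"claw":1,"dx":0,"dy":0,"dz":0,"ax":0,"ay":0,"az":0},{"claw":1,"dx":0,"dy":0,"dz":0,"ax":0,"ay":0,"az":0},{"claw":1,"dx":0,"dy":0,"dz":0,"ax":0,"ay":0,"az":0},{"claw":1,"dx":0,"dy":0,"dz":0,"ax":0,"ay":0,"az":0}]'
python3 - <<'E'
from h import *
from bench import r
a=cv2.resize(r.camera("scene")["color"][150:290,195:335,::-1],(400,400),interpolation=2)
b=cv2.resize(d["scene"]["color"][150:290,195:335,::-1],(400,400),interpolation=2)
cv2.imwrite("pics/s4.png",np.hstack([a,b]))
E
```

```text
time: 13.85
ee_pos: [0.4627, 0.0929, 0.2343]
eef_rot: [-0.195, 0.981, 0.0, -0.001]
ft_force: [0.8, 0.7, 0.4]
width: 0.0003
grip_force: 0.0
time: 14.52
ee_pos: [0.4663, 0.0951, 0.2327]
eef_rot: [-0.196, 0.981, -0.0, -0.0]
ft_force: [-0.7, 0.7, -0.2]
width: 0.0002
grip_force: 0.0
```

View pics/s4.png

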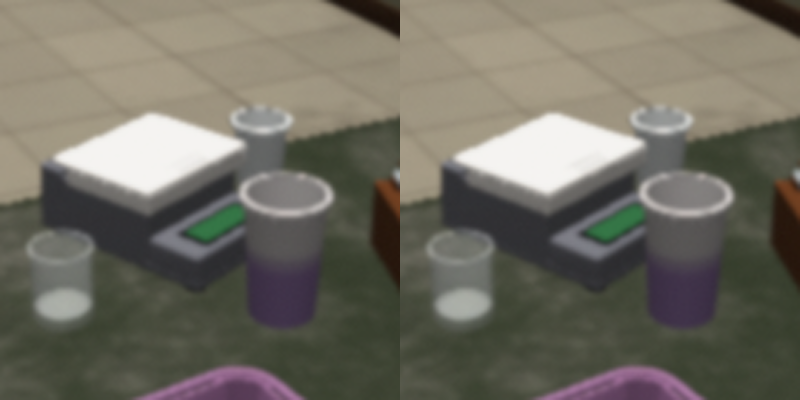

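One second after release (left), the cover is shut at (150,155) and the view matches the start (right), with the bystanders unmoved.

```bash
python3 -c "
from bench import r
print(r.close_job())"
```

```text
the job is handed in; nothing more can be done
None
```

I opened the cover, pressed the button to the bottom and let it come up, then latched the cover shut. It stayed shut by itself, the meter and bystanders look unmoved, and I handed the job in at about 15 s (no verdict came back).

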